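# Clamp a ground block with an eccentric cam

## Robot

A 6-joint arm with a two-finger parallel gripper is mounted at the origin on a cart in front of the work surface, level with it; the furniture and walls round the work are solid. World frame = base frame: x ahead of the robot, y to its left, z up, the work surface at z = 0. Lengths are in m, angles in rad, forces in N, time in s.
With the tool pointing down it reaches from about 0.375 to 0.975 m from the base axis. Payload 3.8 kg.
Tool frame: the origin (TCP) lies midway between the tips of the shut fingers; the grasp point (between the pads) lies 19 mm behind it; z points along the fingers, y is the direction in which the jaws open and shut (so a half turn about z gives the same grasp; the last joint's range is limited). The gripper opens to 85 mm and grips with 20 to 120 N. Pads are 22 mm wide; open, the fingers measure 114 mm over their backs; the gripper's body (76 mm by 85 mm) begins 54 mm behind the grasp point. The pads swing forward as they close: fully open they stand 13 mm farther back than shut.
Start: joints at [1.099, 0.264, 1.604, -0, 1.274, -0.037], TCP at [0.284, 0.612, 0.231] pointing down, gripper open.
Joint ranges: [-2.63, 2.63], [-0.94, 2.18], [0.31, 2.57], [-1.31, 4.45], [0, 2.66], [-2.55, 2.55]. Speed limits (rad/s): [2.57, 2.57, 3.14, 3.14, 3.14, 3.14].

## Interface

Orientations are given as a rotation vector (axis times angle).
In Python, from workcell import readout, read_camera, camera_params, bot gives the robot as it stands.
- The arm moves only by the tool apply_moves, never from a script. Its argument "plan" is a list that holds one entry, the list of rows, each a list of 7 numbers: the shift along the tool's x, y, z each as a share of 1000 mm, from -1 to 1, then the turn, a rotation vector about the tool's x, y, z each as a share of pi rad, from -1 to 1, then the gripper command: -1 is fully open, 1 is shut, values between are in proportion. A call has exactly 8 rows; each row is the pose to reach, as a shift and turn from the pose commanded when the call began, along the tool's axes at that moment, turning the shorter way round; what a row does not reach only later rows make up. A row lasts 1/12 s, in which the tool goes at most 41.7 mm and 7.16 degrees, less where a joint would pass 70% of its speed; a pose out of reach is approached as far as the arm can. A call with a number of a shift or a turn outside -1 to 1 is refused whole. A call with a gripper value outside its range is refused whole. The fingers move at their own pace and stop on an object; "force" is the grip in N (left out, the last holds). Time passes only in rows, so rows that repeat a pose let the fingers close, or fill a call up. It gives the time, the measured TCP pose, the force and the opening at its end, in the units of the state.
- readout.read_state(): the state, without advancing time (a new reading comes with each control period).
- read_camera(name): name is "scene" or "top"; returns the picture (480x640x3 uint8, red, green, blue); there is no depth.
- camera_params(name): a dict with "fovy" (degrees; the focal length in pixels is half the picture's height over the tangent of half this angle, whatever the lens; pixels are square), "cx", "cy" (the principal point, pixels), "rvec" (rotation vector, rad) and "tvec" (3), from world to camera coordinates, as OpenCV has them. Camera axes: x right, y down, z forward; pixel columns grow to the right and rows downward; lengths in m; the calibration is good to about 2 mm. A picture is of the moment at which its call begins. camera_params takes no time and is no camera call.
- bot.finish_job(): hands the job in, once; it reports no verdict.
The state is a dict: "time": time; "q": joint angles; "joint_vel": joint speeds; "joint_torque": joint torques, N m; "tool_pos": TCP position; "tcp_rot": TCP orientation; "wrist_force": force on the tool from outside, world axes, zero at the start; "torque": the same for the moment, N m; "width": opening from 0.0 (shut) to 1.0 (fully open).
Only numpy, scipy, OpenCV 4.12 (cv2) and the standard library are available. Lean on these libraries where they do the work, as an engineer would, in place of code of your own. Each camera call takes 0.05 s, during which the arm holds its last target.

## Task

Stand the plain ground block upright in the corner of the clamping fixture, up against the tall sprung jaw and the low end stop, and clamp it there by turning the T-handle of the eccentric clockwise (seen from above) until its lobe presses the block squarely on the jaw and has pushed the jaw back about 3 mm. Leave it clamped with the hand off, and leave the V-block, the coupling, the spanner nut and the collet where they are.

Things in the scene. Friction and masses are not known exactly. Their poses are not given: they have to be found in the camera images.
- ground_block: Plain grey ground steel block, 37 (own x) x 40 (own y) x 44 mm tall, about 0.46 kg, flat top with four small screw holes and no groove. Loose, stands upright on the worktop. Origin: centre of its underside, z up. Either pair of flanks may be gripped, and either pair may face the jaw; with the 37 mm side across there is more room to load it.
- v_block: Bystander: the taller grey V-block, 44 x 42 x 54 mm, with a V groove across its top and slots in its flanks. Origin: centre of its underside. Not to be moved.
- cam_fixture: The clamping fixture, bolted down: dark steel base plate 158 (x) x 120 (y) x 12 mm that spans x -98..60 and y -60..60 mm about the origin. Origin: on the worktop under the middle of the nest, z up. The sprung jaw stands on its +x side with a fixed backing block behind it, the end stop on its -y side, the eccentric on its -x side; the +y side is open.
- nest (a point): Middle of the nest, on the top of the base plate 12 mm above the worktop, axes as cam_fixture; fixed. The ground block's origin belongs here before clamping when its 37 mm side lies across (x) and its 40 mm side along the jaw; with the 40 mm side across it belongs at x = -1.5, y = -1.5 mm. Clamping then moves it to +x with the jaw.
- jaw: Aluminium jaw plate, 10 (x) x 76 (y) x 30 mm tall, upright, slides to +x of cam_fixture on two pins against springs: 4.5 N to start it, then 1.5 N per mm, 10 mm of travel. Origin: foot of the middle of its bearing face, axes as cam_fixture. Unloaded, the face is the plane x = +18.5 mm of the nest point; it looks to -x.
- end_stop (a point): Foot of the middle of the bearing face of the fixed low end stop, 26 (x) x 12 (y) x 8 mm tall, so fingers can pass above it. The face is the plane y = -20 mm of the nest point, looks to +y, spans x -7.5..18.5 mm.
- cam_handle (a point): Centre of the black T-handle bar, on the pivot axis (x -48.5, y -4 mm of the nest point), 80 mm above the worktop. Bar 40 mm long (point y), 12 mm thick (point x), 25 mm tall (68 to 92 mm up; the loaded block's top is 56 mm up, so grip the block high to keep the hand off the bar). Grip the bar across its thickness. Site -x points to the lobe; turns with the handle.
- cam_lobe (a point): Tip of the lobe, 38 mm from the pivot axis. Angle a = clockwise turn from lobe straight away from the jaw (own x along x of cam_fixture): range 0 to 2.8 rad, starts 0.3 to 0.8. Gap from cam to unloaded jaw = 37 + 8*cos(a) mm. With the block home the cam touches at a = 1.57 (37 mm side across) or 1.19 (40 mm side across); 0.4 rad further pushes the jaw back 3 mm.
- cam: The eccentric: steel disc of radius 30 mm, 18 to 38 mm above the worktop, centre 8 mm off the pivot axis (towards own -x), with shaft and T-handle. Origin: on the pivot axis 12 mm above the worktop, z up, bar along y. Turns clockwise to tighten, with 0.08 N m of drag, up to about 0.4 N m when clamped; stays where left. It drags the block towards the end stop as it pushes.
- coupling: Bystander: white threaded coupling with a hexagon nut, standing, 31 x 28 x 56 mm. Origin: centre of its underside.
- spanner_nut: Bystander: grey hexagon-headed nut, 29 x 26 x 23 mm. Origin: centre of its underside.
- collet: Bystander: grey slotted collet, 28 mm across, 36 mm tall. Origin: centre of its underside.
Things that resemble listed ones, but are neither listed nor needed, are in the scene too. What is shaped like the ground_block but green or red is not meant.

How it is judged:
On the way, in this order (a step that is already met when the one before it is completed fails the run):
1. the ground block stands in the nest on the plate, between the cam and the jaw, with the cam not yet pressing (z of ground_block in the frame of nest between -0.003 and 0.003 m and angle between ground_block's own z axis and vertical below 0.06 rad and x of ground_block in the frame of nest between -0.012 and 0.005 m and y of ground_block in the frame of nest between -0.006 and 0.015 m and contact force between cam and ground_block below 3 N), for 0.2 s.
2. the lobe presses the block against the jaw and has pushed it back at least 1.5 mm (contact force between each of cam, jaw and ground_block above 4 N and x of jaw in the frame of nest above 0.02 m), for 0.2 s.
At the end, for the whole second after the job is handed in: The block stands upright on the plate (height 3 mm, tilt and squareness 0.06 rad), centre -3 to +8 mm across and -4 to +4.5 mm along the jaw from the nest site, jaw pushed back 1.5 to 6 mm, cam and jaw each pressing the block with over 4 N, all at rest (all of step 2 and z of ground_block in the frame of nest between -0.003 and 0.003 m and angle between ground_block's own z axis and vertical below 0.06 rad and (angle between the x axis of ground_block and the x axis of cam_fixture, either way round below 0.06 rad or angle between the y axis of ground_block and the x axis of cam_fixture, either way round below 0.06 rad) and x of ground_block in the frame of nest between -0.003 and 0.008 m and y of ground_block in the frame of nest between -0.004 and 0.0045 m and x of jaw in the frame of nest below 0.0245 m and linear speed of ground_block below 0.01 m/s and angular speed of cam below 0.05 rad/s); the robot touches nothing.
It fails at once if the V-block is shifted by more than 20 mm or tipped (distance of v_block from where it was at the start of the episode above 0.02 m or angle between v_block's own z axis and vertical above 0.5 rad).
It fails at once if the coupling is shifted by more than 20 mm or tipped (distance of coupling from where it was at the start of the episode above 0.02 m or angle between coupling's own z axis and vertical above 0.5 rad).
It fails at once if the spanner nut is shifted by more than 20 mm or tipped (distance of spanner_nut from where it was at the start of the episode above 0.02 m or angle between spanner_nut's own z axis and vertical above 0.5 rad).
It fails at once if the collet is shifted by more than 20 mm or tipped (distance of collet from where it was at the start of the episode above 0.02 m or angle between collet's own z axis and vertical above 0.5 rad).
It also fails if it takes over 48 s, if anything falls off the work surface, if the arm or the gripper's body presses on something with over 40 N, if the wrist force passes 120 N, or if a joint passes its speed limit or range.

## Working session

There is one attempt and no reset: what is moved stays moved. The work goes in short steps, Python scripts to look and compute and a tool call to move; the robot and the scene stay as the last step left them, time stands still between calls to the robot, and variables do not carry over. Pictures are saved under pics/ and viewed, and the job is handed in when it is done.

Besides the shell and the picture viewer there is one more tool, called after "Emit:" in YAML: its name, and indented under it one key for each argument. apply_moves: Moves the arm, as the interface text tells. Shift numbers are shares of 1000 mm and turn numbers shares of pi rad, none past 1 either way. Its arguments: {"type":"object","properties":{"plan":{"type":"array","items":{"type":"array","items":{"type":"array","items":{"type":"number","minimum":-1,"maximum":1}}}},"force":{"type":"number"}},"required":["plan"]}

```bash
ls; mkdir -p pics; python3 - <<'E'
from workcell import readout, read_camera, camera_params, bot
import cv2
for n in("scene","top"):
    im=read_camera(n); cv2.imwrite(f"pics/{n}0.png",im[:,:,::-1]); print(n,camera_params(n))
print(readout.read_state())
E
```

```text
pics
scene {'fovy': 52.72820375070101, 'cx': 320.81272120668285, 'cy': 237.00946889770904, 'rvec': array([ 0.83410445, -2.26316139,  1.41833449]), 'tvec': array([0.46353662, 0.21863448, 0.91305162])}
top {'fovy': 47.68879871405854, 'cx': 316.1461642166261, 'cy': 235.54296868412843, 'rvec': array([ 2.09594321, -2.1012426 ,  0.24118331]), 'tvec': array([0.07885739, 0.56084461, 1.33696274])}
{'time': 0.1, 'q': array([ 1.09906186e+00,  2.64732411e-01,  1.60525309e+00, -5.53961544e-06,
        1.27372028e+00, -3.69170125e-02]), 'joint_vel': array([-0.00170809, -0.00157868, -0.0023456 , -0.00081226, -0.00048334,
       -0.00067102]), 'joint_torque': array([ 6.22368425e-04, -5.16706324e+01, -3.68587804e+01,  8.69053360e-05,
        6.29328439e-03, -2.35675748e-05]), 'tool_pos': array([0.28404698, 0.61158091, 0.23004129]), 'tcp_rot': array([-0.67752536, -3.06712333,  0.00321408]), 'wrist_force': array([-0.60980252,  0.07015395, -0.04344355]), 'torque': array([ 0.00840161,  0.00721596, -0.0150642 ]), 'width': 1.0005456374108281}
```

View pics/scene0.png

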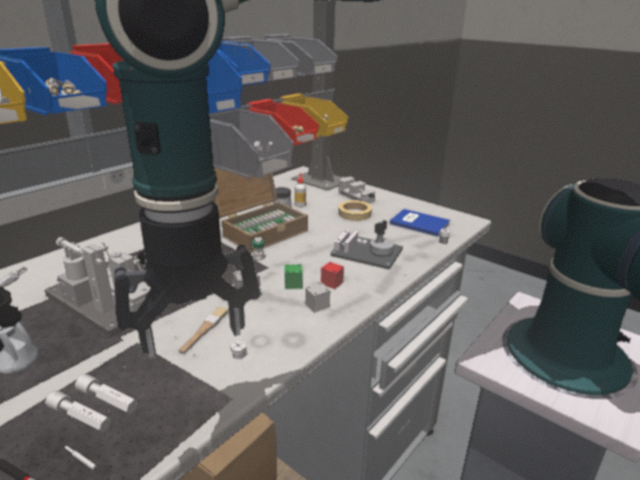

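View pics/top0.png

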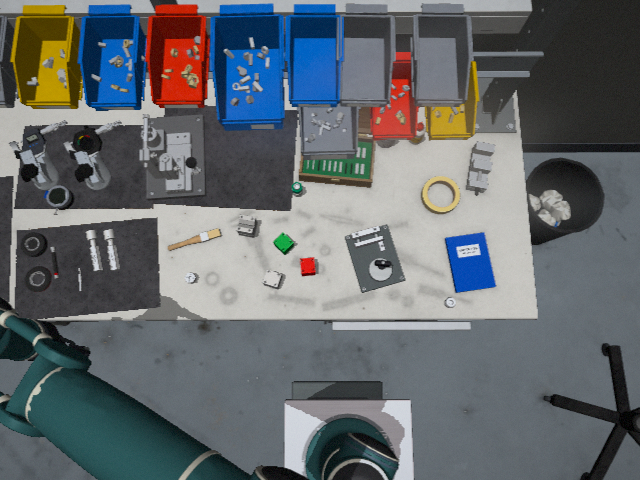

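The top view shows the fixture near (375,258), a plain grey block near (272,279), the V-block near (246,226), and the green and red decoys. I'll zoom in on them.

```bash
python3 - <<'E'
import cv2,numpy as np
t=cv2.imread("pics/top0.png"); s=cv2.imread("pics/scene0.png")
a=cv2.resize(t[215:300,335:420],None,fx=7,fy=7,interpolation=cv2.INTER_CUBIC)
cv2.imwrite("pics/a.png",a)
cv2.imwrite("pics/b.png",cv2.resize(t[205:305,220:330],None,fx=6,fy=6,interpolation=cv2.INTER_CUBIC))
cv2.imwrite("pics/c.png",cv2.resize(s[210:310,280:410],None,fx=6,fy=6,interpolation=cv2.INTER_CUBIC))
E
```

```text
(no output)
```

View pics/a.png

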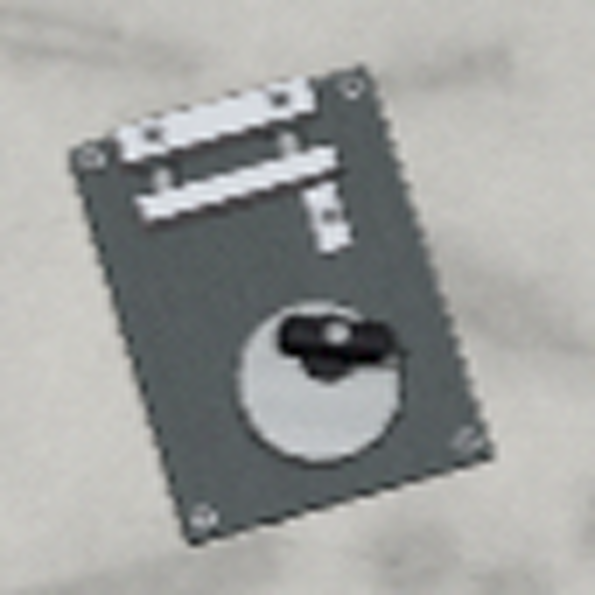

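View pics/b.png

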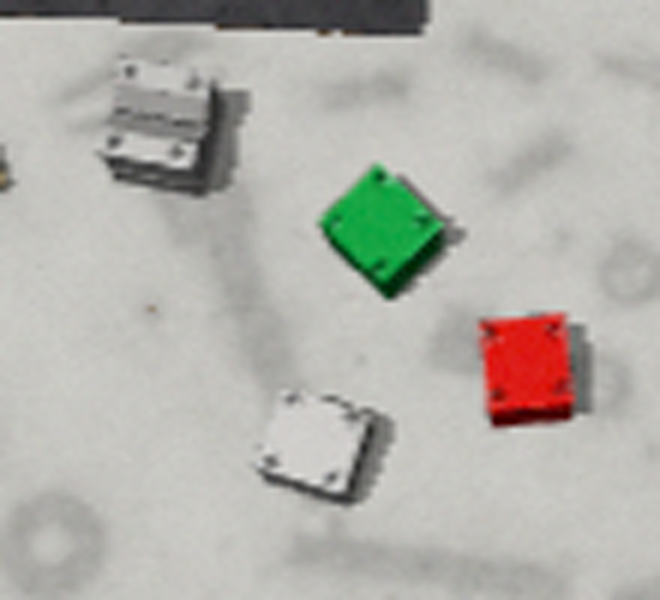

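View pics/c.png

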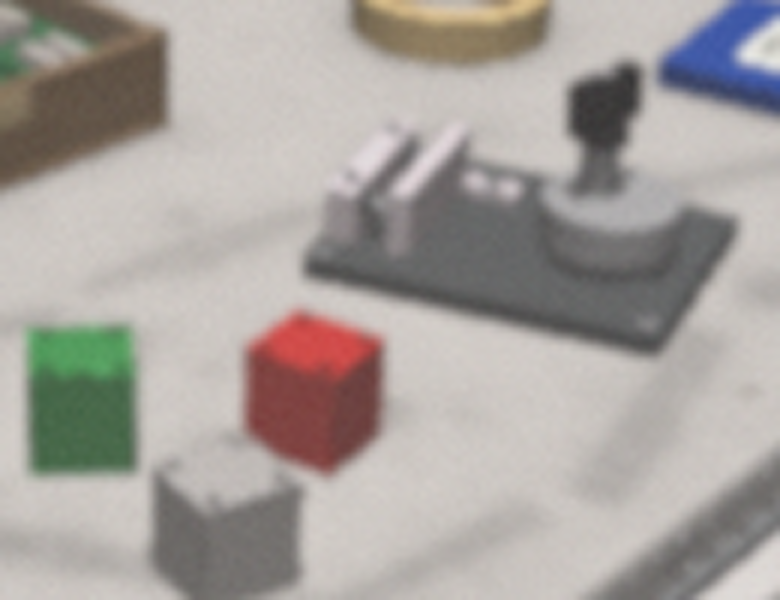

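```bash
cat > h.py <<'E'
import cv2,numpy as np
from scipy.spatial.transform import Rotation as R
from workcell import camera_params, readout
def ray(n,uv):
    p=camera_params(n); f=240/np.tan(np.radians(p['fovy'])/2)
    M=cv2.Rodrigues(np.array(p['rvec']))[0]; c=-M.T@p['tvec']
    uv=np.atleast_2d(uv); d=np.c_[(uv[:,0]-p['cx'])/f,(uv[:,1]-p['cy'])/f,np.ones(len(uv))]@M
    return c,d
def onz(n,uv,z):
    c,d=ray(n,uv); return (c+d*((z-c[2])/d[:,2])[:,None])[:,:2]
def proj(n,P):
    p=camera_params(n); f=240/np.tan(np.radians(p['fovy'])/2)
    M=cv2.Rodrigues(np.array(p['rvec']))[0]; q=np.atleast_2d(P)@M.T+p['tvec']
    return np.c_[f*q[:,0]/q[:,2]+p['cx'],f*q[:,1]/q[:,2]+p['cy']]
def fit2(model,pts):
    m=np.array(model,float);p=np.array(pts);mc=m.mean(0);pc=p.mean(0)
    a,b=m-mc,p-pc; th=np.arctan2((a[:,0]*b[:,1]-a[:,1]*b[:,0]).sum(),(a*b).sum())
    c,s=np.cos(th),np.sin(th);Q=np.array([[c,-s],[s,c]]); t=pc-Q@mc
    return t,th,(m@Q.T+t-p)
E
python3 - <<'E'
from h import *
z=lambda pts,k,ox,oy: (np.array(pts,float)+.5)/k-.5+[ox,oy]
m=[[60,60],[60,-60],[-98,-60],[-98,60]]
uv=z([(70,150),(372,65),(495,458),(190,545)],7,335,215)
P=onz("top",uv,.012); t,th,r=fit2(np.array(m)/1e3,P); print("fix top",t,th,np.round(r*1e3,1))
# scene: corners plate
uv=z([(660,352),(738,222),(305,268)],6,280,210)
P=onz("scene",uv,.012); t2,th2,r=fit2(np.array([m[3],m[2],m[0]])/1e3,P); print("fix scene",t2,th2,np.round(r*1e3,1))
# handle bar centre top z .092
print("bar ends top",onz("top",z([(285,338),(395,345)],7,335,215),.092), "disc centre",onz("top",z([(321,381)],7,335,215),.038))
print("bar scene", onz("scene",z([(605,85)],6,280,210),.085))
uv=z([(280,390),(372,415),(345,492),(258,465)],6,220,205)
P=onz("top",uv,.044);print("blk top",P,P.mean(0),np.linalg.norm(np.diff(np.r_[P,P[:1]],axis=0),axis=1))
uv=z([(230,437),(302,488),(215,515),(153,475)],6,280,210)
P=onz("scene",uv,.044);print("blk scene",P,P.mean(0),np.linalg.norm(np.diff(np.r_[P,P[:1]],axis=0),axis=1))
print(R.from_rotvec(readout.read_state()['tcp_rot']).as_matrix().round(3))
E
```

```text
fix top [ 0.53085873 -0.0729591 ] 0.2717576615280505 [[ 0.5 -0.4]
 [-0.5  0.8]
 [-0.1 -0.4]
 [ 0.1 -0.1]]
fix scene [ 0.5246016  -0.06315141] 0.28552282998819445 [[ 0.2 -3. ]
 [-1.9  1.4]
 [ 1.7  1.7]]
bar ends top [[ 0.48413912 -0.07032299]
 [ 0.48149774 -0.10952299]] disc centre [[ 0.4777463  -0.08911335]]
bar scene [[ 0.48786056 -0.09326595]]
blk top [[0.4759745  0.20660823]
 [0.4649912  0.16684927]
 [0.43175387 0.17798743]
 [0.44347426 0.21542656]] [0.45404846 0.19171787] [0.04124813 0.03505394 0.0392308  0.03367534]
blk scene [[0.46757976 0.17386269]
 [0.42731314 0.18295992]
 [0.43891645 0.21595583]
 [0.47147952 0.2109935 ]] [0.45132222 0.19594299] [0.04128148 0.03497667 0.03293901 0.03733504]
[[-0.907  0.421 -0.001]
 [ 0.421  0.907 -0.002]
 [ 0.    -0.002 -1.   ]]
```

```bash
python3 - <<'E'
from h import *
t=cv2.imread("pics/top0.png"); g=cv2.cvtColor(t,cv2.COLOR_BGR2GRAY).astype(np.float32)
K=8
def up(x0,x1,y0,y1): return cv2.resize(g[y0:y1,x0:x1],None,fx=K,fy=K,interpolation=cv2.INTER_CUBIC)
A=up(335,420,215,300); m=(A<150).astype(np.uint8)
c=max(cv2.findContours(m,0,1)[0],key=cv2.contourArea); r=cv2.minAreaRect(c); b=(cv2.boxPoints(r)+.5)/K-.5+[335,215]
P=onz("top",b,.012); P=P[np.argsort(P[:,0])]; print(P.round(4))
s=P[2:][np.argsort(-P[2:,1])]; l=P[:2][np.argsort(P[:2,1])]
P=np.r_[s,l]
o,th,res=fit2(np.array([[60,60],[60,-60],[-98,-60],[-98,60]])/1e3,P); print("fix",o,th,(res*1e3).round(1))
Q=np.array([[np.cos(th),-np.sin(th)],[np.sin(th),np.cos(th)]])
print("axis",o+Q@[-.0485,-.004])
# verify in scene
pts=np.array([[60,60],[60,-60],[-98,-60],[-98,60]])/1e3@Q.T+o
print("proj scene corners",proj("scene",np.c_[pts,np.full(4,.012)]).round(1))
B=up(255,295,262,295); print(np.percentile(B,[5,25,50,75,95]))
cv2.imwrite("pics/bg.png",cv2.resize(np.clip((B-120)*2,0,255).astype(np.uint8),None,fx=2,fy=2))
E
```

```text
[[ 0.4169 -0.0389]
 [ 0.452  -0.1577]
 [ 0.5727  0.0044]
 [ 0.6097 -0.1171]]
fix [ 0.53111602 -0.07217185] 0.272710461464095 [[ 0.  -2.7]
 [-4.6  3.3]
 [ 0.9  1.3]
 [ 3.7 -1.9]]
axis [ 0.48548574 -0.08908714]
proj scene corners [[329.5 252. ]
 [346.7 233.6]
 [402.8 245.3]
 [389.4 265.6]]
[114.8573761  184.8886261  194.73065948 198.06409454 206.01019211]
```

View pics/bg.png

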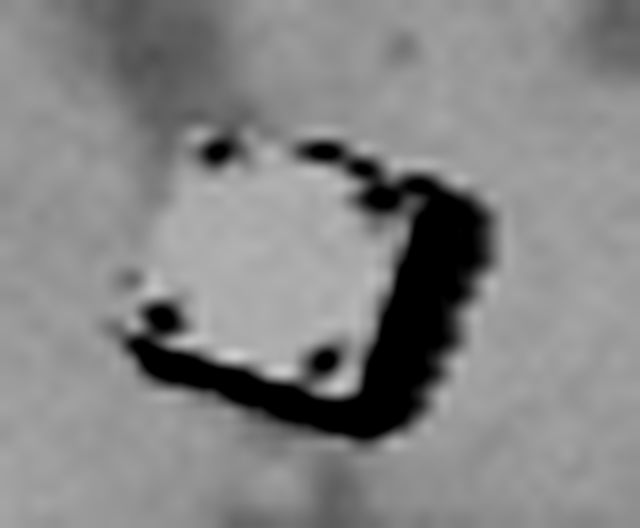

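```bash
python3 - <<'E'
from h import *
uv=(np.array([(217,151),(380,198),(323,360),(162,318)])+.5)/16-.5+[255,262]
P=onz("top",uv,.044); print(P.round(4),P.mean(0))
d=np.diff(np.r_[P,P[:1]],axis=0); print(np.linalg.norm(d,axis=1),np.arctan2(d[:,1],d[:,0]))
s=cv2.imread("pics/scene0.png")
c=cv2.resize(s[275:320,295:340],None,fx=13,fy=13,interpolation=cv2.INTER_CUBIC)
for a in (0,1):
  pass
ctr=P.mean(0)
for w in [np.r_[p,.044] for p in P]+[np.r_[ctr,.044],np.r_[ctr,0]]:
  u=proj("scene",w)[0]; q=((u-[295,275]+.5)*13).astype(int); cv2.circle(c,tuple(map(int,q)),4,(0,0,255),-1)
cv2.imwrite("pics/d.png",c)
E
```

```text
[[0.4723 0.2018]
 [0.4646 0.1754]
 [0.4384 0.1842]
 [0.4452 0.2101]] [0.45512906 0.19285635]
[0.02752539 0.02768304 0.02686736 0.02838369] [-1.85560491  2.81839889  1.31272556 -0.29871577]
```

View pics/d.png

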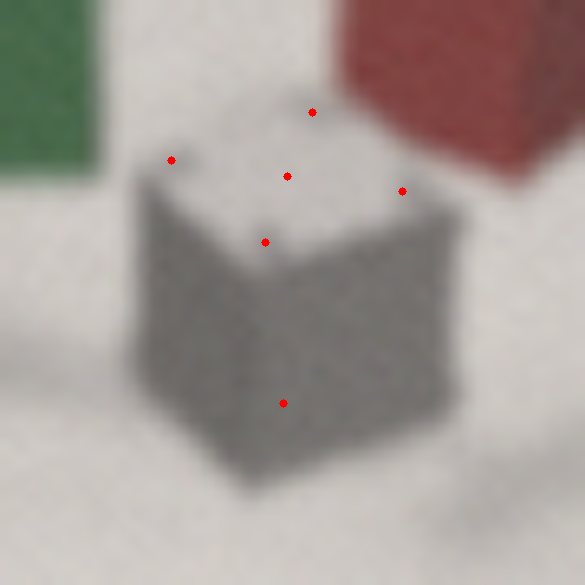

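```bash
python3 - <<'E'
from h import *
f=lambda p:(np.array(p)+.5)/13-.5+[295,275]
for nm,p,z in (("bot",[(137,375),(252,490),(455,402)],0.),("top",[(141,178),(262,272),(461,211)],.044)):
  P=onz("scene",f(p),z); d=np.diff(P,axis=0); print(nm,P.round(4),np.linalg.norm(d,axis=1),np.arctan2(d[:,1],d[:,0]), "ctr",(P[0]+P[2])/2)
# top view: all edges of B image at scale16
P=onz("top",(np.array([(185,128),(428,185)])+.5)/16-.5+[255,262],.044);print(np.linalg.norm(P[1]-P[0]))
P=onz("top",(np.array([(185,128),(118,328),(362,398),(420,190)])+.5)/16-.5+[255,262],.044);print(P,P.mean(0),np.linalg.norm(np.diff(np.r_[P,P[:1]],axis=0),axis=1))
P=onz("top",(np.array([(145,365),(370,435)])+.5)/16-.5+[255,262],0);print(np.linalg.norm(P[1]-P[0]))
E
```

```text
bot [[0.4784 0.2027]
 [0.4429 0.215 ]
 [0.434  0.1739]] [0.03757757 0.04206104] [ 2.8083663  -1.78478492] ctr [0.45622435 0.18826452]
top [[0.4723 0.2091]
 [0.4399 0.2171]
 [0.4275 0.1824]] [0.03339869 0.03680904] [ 2.8994397  -1.91384916] ctr [0.44994035 0.1957306 ]
0.04047347175576017
[[0.47611181 0.2070146 ]
 [0.44361356 0.21716998]
 [0.43220998 0.17780679]
 [0.46589268 0.16892958]] [0.45445701 0.19273024] [0.03404802 0.04098173 0.03483287 0.03943222]
0.039220203523672455
```

```bash
cat >> h.py <<'E'
def goto(x,y,z,yaw,cur=None):
    s=readout.read_state(); Rt=R.from_rotvec(s['tcp_rot']); 
    ty=np.array([np.cos(yaw),np.sin(yaw),0]);tz=np.array([0,0,-1.]);tx=np.cross(ty,tz)
    G=R.from_matrix(np.c_[tx,ty,tz]); d=Rt.inv().apply(np.array([x,y,z])-s['tool_pos']); w=(Rt.inv()*G).as_rotvec()
    print("shift",(d).round(4),"turn",(w/np.pi).round(4))
def st():
    s=readout.read_state(); M=R.from_rotvec(s['tcp_rot']).as_matrix()
    print("t",round(s['time'],2),"pos",s['tool_pos'].round(4),"yaw",round(np.arctan2(M[1,1],M[0,1]),4),"tilt",M[:2,2].round(4),"F",s['wrist_force'].round(1),"T",s['torque'].round(2),"w",round(s['width'],3),"q",s['q'].round(2))
E
python3 -c "
from h import *
goto(.4545,.193,.11,1.276)"
```

```text
shift [-0.3309 -0.3076  0.1207] turn [-0.0007 -0.0001 -0.0446]
```

Emit:
apply_moves:
  plan:
    - [[-0.331, -0.3076, 0.05, 0, 0, -0.0446, -0.4], [-0.331, -0.3076, 0.05, 0, 0, -0.0446, -0.4], [-0.331, -0.3076, 0.05, 0, 0, -0.0446, -0.4], [-0.331, -0.3076, 0.05, 0, 0, -0.0446, -0.4], [-0.331, -0.3076, 0.05, 0, 0, -0.0446, -0.4], [-0.331, -0.3076, 0.05, 0, 0, -0.0446, -0.4], [-0.331, -0.3076, 0.05, 0, 0, -0.0446, -0.4], [-0.331, -0.3076, 0.05, 0, 0, -0.0446, -0.4]]
  force: 40

```text
time: 0.77
tool_pos: [0.4094, 0.3034, 0.194]
tcp_rot: [-0.46, -3.107, 0.001]
wrist_force: [0.7, -0.0, 0.3]
width: 0.701
```

```bash
python3 -c "
from h import *
st();goto(.4545,.193,.10,1.276)"
```

```text
t 0.77 pos [0.4094 0.3034 0.194 ] yaw 1.2766 tilt [-0.0003 -0.0003] F [ 0.7 -0.   0.3] T [-0.01 -0.03 -0.02] w 0.701 q [ 0.59 -0.02  1.99 -0.    1.17 -0.69]
shift [-0.0752 -0.0925  0.0941] turn [-0.0001 -0.0001  0.0002]
```

Emit:
apply_moves:
  plan:
    - [[-0.075, -0.0925, 0.0, 0, 0, 0, -0.4], [-0.075, -0.0925, 0.03, 0, 0, 0, -0.4], [-0.075, -0.0925, 0.06, 0, 0, 0, -0.4], [-0.075, -0.0925, 0.09, 0, 0, 0, -0.4], [-0.075, -0.0925, 0.094, 0, 0, 0, -0.4], [-0.075, -0.0925, 0.094, 0, 0, 0, -0.4], [-0.075, -0.0925, 0.094, 0, 0, 0, -0.4], [-0.075, -0.0925, 0.094, 0, 0, 0, -0.4]]

```text
time: 1.43
tool_pos: [0.4556, 0.1966, 0.1026]
tcp_rot: [0.459, 3.105, 0.003]
wrist_force: [0.5, 0.2, -0.4]
width: 0.698
```

```bash
python3 -c "
from h import *
from workcell import read_camera
st();goto(.4545,.193,.013,1.276)
for n,(x,y) in (('top',(210,220)),('scene',(250,240))):
    cv2.imwrite(f'pics/e_{n}.png',cv2.resize(read_camera(n)[y:y+90,x:x+120,::-1],None,fx=5,fy=5,interpolation=cv2.INTER_CUBIC))
"
```

```text
t 1.43 pos [0.4556 0.1966 0.1026] yaw 1.2772 tilt [0.0029 0.0014] F [ 0.5  0.2 -0.4] T [0.   0.01 0.01] w 0.698 q [ 0.36  0.04  2.11  0.    0.98 -0.92]
shift [ 0.0003 -0.0039  0.0896] turn [0.0007 0.0007 0.0004]
```

View pics/e_top.png

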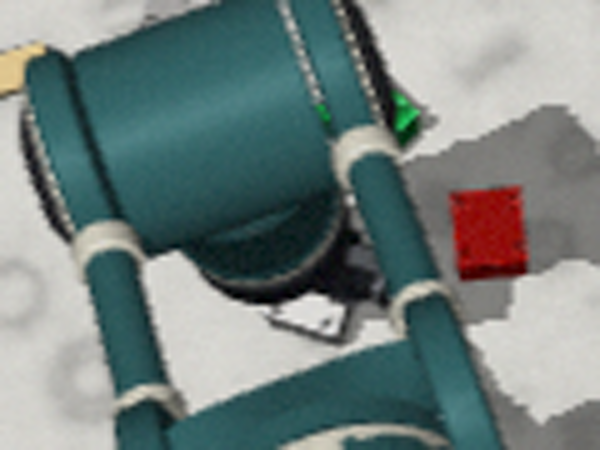

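View pics/e_scene.png

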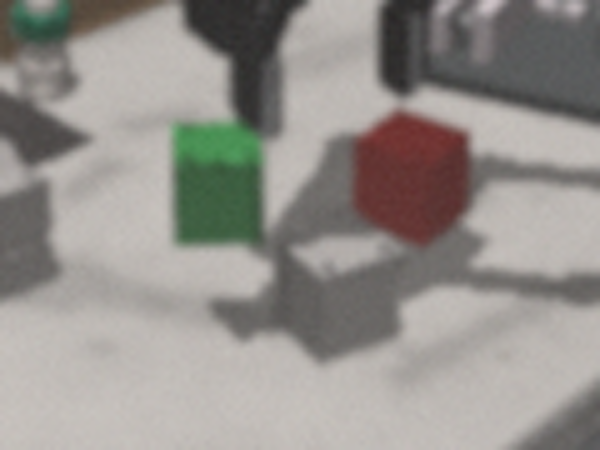

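The scene view shows the open fingers straddling the grey block (crop centre about (335,290)). I'll descend.

Emit:
apply_moves:
  plan:
    - [[0, -0.003, 0.03, 0, 0, 0, -0.4], [0, -0.003, 0.05, 0, 0, 0, -0.4], [0, -0.003, 0.07, 0, 0, 0, -0.4], [0, -0.003, 0.085, 0, 0, 0, -0.4], [0, -0.003, 0.0895, 0, 0, 0, -0.4], [0, -0.003, 0.0895, 0, 0, 0, -0.4], [0, -0.003, 0.0895, 0, 0, 0, -0.4], [0, -0.003, 0.0895, 0, 0, 0, -0.4]]

```text
time: 2.2
tool_pos: [0.455, 0.1931, 0.0128]
tcp_rot: [0.46, 3.105, 0.002]
wrist_force: [-0.1, -0.1, -0.1]
width: 0.701
```

```bash
python3 -c "
from h import *
st();goto(.4545,.193,.013,1.276)"
```

```text
t 2.2 pos [0.455  0.1931 0.0128] yaw 1.2767 tilt [0.003  0.0011] F [-0.1 -0.1 -0.1] T [ 0.02 -0.05 -0.03] w 0.701 q [ 0.35  0.17  2.17  0.    0.8  -0.93]
shift [ 0.0004 -0.0003 -0.0002] turn [0.0006 0.0008 0.0002]
```

Close (about 60 N), then correct tilt to vertical while lifting slightly.

Emit:
apply_moves:
  plan:
    - [[0, 0, 0, 0, 0, 0, 0.3], [0, 0, 0, 0, 0, 0, 1], [0, 0, 0, 0, 0, 0, 1], [0, 0, 0, 0, 0, 0, 1], [0, 0, 0, 0, 0, 0, 1], [0, 0, 0, 0, 0, 0, 1], [0, 0, 0, 0, 0, 0, 1], [0, 0, 0, 0, 0, 0, 1]]
  force: 50

```text
time: 2.87
tool_pos: [0.4548, 0.1926, 0.0127]
tcp_rot: [0.461, 3.105, 0.002]
wrist_force: [-0.0, -0.7, 5.5]
width: 0.464
```

```bash
python3 -c "
from h import *
st()"
```

```text
t 2.87 pos [0.4548 0.1926 0.0127] yaw 1.2761 tilt [0.0024 0.0008] F [-0.  -0.7  5.5] T [-0.1   0.11  0.04] w 0.464 q [ 0.35  0.17  2.17 -0.    0.8  -0.93]
```

Width 39.4 mm confirms the grip is on the 40 mm side. Now the lift.

Emit:
apply_moves:
  plan:
    - [[0, 0, -0.02, 0, 0, 0, 1], [0, 0, -0.05, 0, 0, 0, 1], [0, 0, -0.08, 0, 0, 0, 1], [0, 0, -0.11, 0, 0, 0, 1], [0, 0, -0.13, 0, 0, 0, 1], [0, 0, -0.13, 0, 0, 0, 1], [0, 0, -0.13, 0, 0, 0, 1], [0, 0, -0.13, 0, 0, 0, 1]]

```text
time: 3.53
tool_pos: [0.4518, 0.1916, 0.139]
tcp_rot: [-0.461, -3.104, 0.003]
wrist_force: [-0.5, -0.4, -6.0]
width: 0.458
```

```bash
python3 -c "
from h import *
from workcell import read_camera
st()
th=.2717;o=np.array([.5309,-.0730]);Q=np.array([[np.cos(th),-np.sin(th)],[np.sin(th),np.cos(th)]])
p=o+Q@[-.0035,.004];print(p);goto(*p,.143,1.571+.2717)
im=read_camera('scene')
cv2.imwrite('pics/f.png',cv2.resize(im[150:330,220:420,::-1],None,fx=3.5,fy=3.3,interpolation=cv2.INTER_CUBIC))
"
```

```text
t 3.53 pos [0.4518 0.1916 0.139 ] yaw 1.276 tilt [-0.0033 -0.0012] F [-0.5 -0.4 -6. ] T [-0.01 -0.01  0.02] w 0.458 q [ 0.35 -0.    2.08  0.    1.07 -0.93]
[ 0.52645492 -0.07008603]
shift [-0.1475 -0.2287 -0.0039] turn [-0.0004 -0.0011 -0.1804]
```

View pics/f.png

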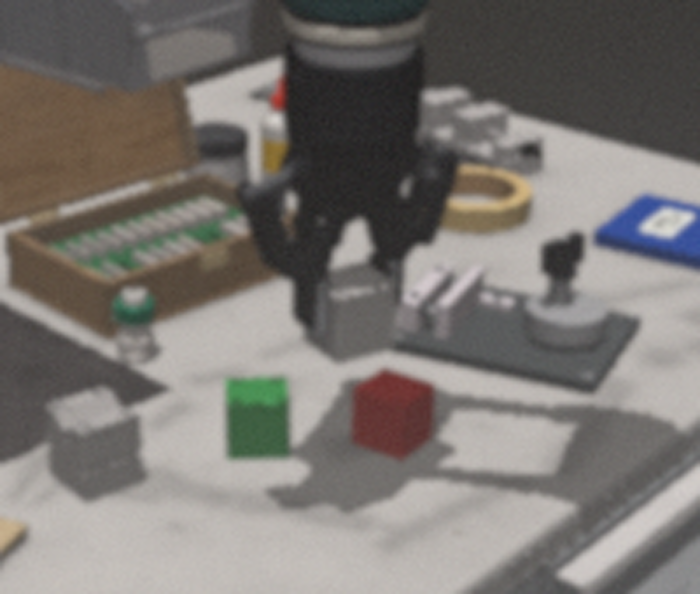

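The block is held upright between the fingers at crop (355,310), well above everything. I'll move it over the nest.

Emit:
apply_moves:
  plan:
    - [[-0.1475, -0.2287, -0.004, 0, 0, -0.1804, 1], [-0.1475, -0.2287, -0.004, 0, 0, -0.1804, 1], [-0.1475, -0.2287, -0.004, 0, 0, -0.1804, 1], [-0.1475, -0.2287, -0.004, 0, 0, -0.1804, 1], [-0.1475, -0.2287, -0.004, 0, 0, -0.1804, 1], [-0.1475, -0.2287, -0.004, 0, 0, -0.1804, 1], [-0.1475, -0.2287, -0.004, 0, 0, -0.1804, 1], [-0.1475, -0.2287, -0.004, 0, 0, -0.1804, 1]]

```text
time: 4.25
tool_pos: [0.5285, -0.0754, 0.143]
tcp_rot: [0.42, -3.111, 0.005]
wrist_force: [0.3, 0.2, -4.2]
width: 0.462
```

Emit:
apply_moves:
  plan:
    - [[0, 0, 0, 0, 0, 0, 1], [0, 0, 0, 0, 0, 0, 1], [0, 0, 0, 0, 0, 0, 1], [0, 0, 0, 0, 0, 0, 1], [0, 0, 0, 0, 0, 0, 1], [0, 0, 0, 0, 0, 0, 1], [0, 0, 0, 0, 0, 0, 1], [0, 0, 0, 0, 0, 0, 1]]

```text
time: 4.92
tool_pos: [0.5282, -0.0689, 0.1453]
tcp_rot: [-0.427, 3.112, -0.0]
wrist_force: [0.4, -1.2, -5.2]
width: 0.46
```

```bash
python3 -c "
from h import *
st();goto(.5265,-.0701,.085,1.8427)"
```

```text
t 4.92 pos [ 0.5282 -0.0689  0.1453] yaw 1.8438 tilt [ 0.0004 -0.0001] F [ 0.4 -1.2 -5.2] T [ 0.02  0.01 -0.02] w 0.46 q [-0.18  0.07  2.   -0.    1.08 -2.02]
shift [ 0.002  -0.0007  0.0603] turn [-0.0001  0.0001  0.0004]
```

Emit:
apply_moves:
  plan:
    - [[0.002, -0.001, 0.02, 0, 0, 0, 1], [0.002, -0.001, 0.04, 0, 0, 0, 1], [0.002, -0.001, 0.06, 0, 0, 0, 1], [0.002, -0.001, 0.075, 0, 0, 0, 1], [0.002, -0.001, 0.075, 0, 0, 0, 1], [0.002, -0.001, 0.075, 0, 0, 0, 1], [0.002, -0.001, 0.075, 0, 0, 0, 1], [0.002, -0.001, 0.075, 0, 0, 0, 1]]

```text
time: 5.58
tool_pos: [0.5281, -0.0712, 0.0719]
tcp_rot: [-0.426, 3.109, -0.002]
wrist_force: [0.1, -0.6, -4.9]
width: 0.457
```

```bash
python3 -c "
from h import *
from workcell import read_camera
st();goto(.5265,-.0701,.025,1.8427)
for n,(x,y) in (('top',(330,210)),('scene',(310,180))):
    im=read_camera(n); cv2.imwrite(f'pics/g_{n}f.png',im[:,:,::-1])
    cv2.imwrite(f'pics/g_{n}.png',cv2.resize(im[y:y+100,x:x+120,::-1],None,fx=6,fy=6,interpolation=cv2.INTER_CUBIC))
"
```

```text
t 5.58 pos [ 0.5281 -0.0712  0.0719] yaw 1.843 tilt [ 0.0032 -0.0006] F [ 0.1 -0.6 -4.9] T [-0.02 -0.   -0.05] w 0.457 q [-0.18  0.15  2.06 -0.    0.93 -2.02]
shift [0.0014 0.0015 0.0469] turn [-0.0005  0.0009  0.0001]
```

View pics/g_top.png

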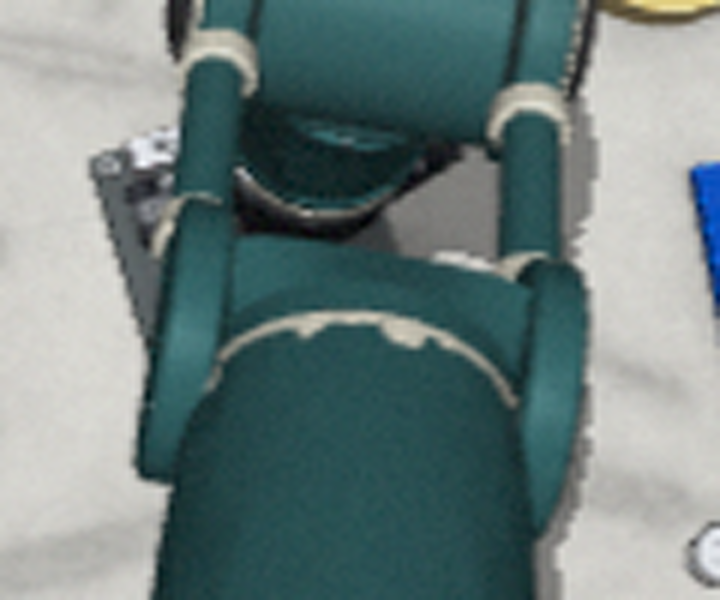

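View pics/g_scene.png

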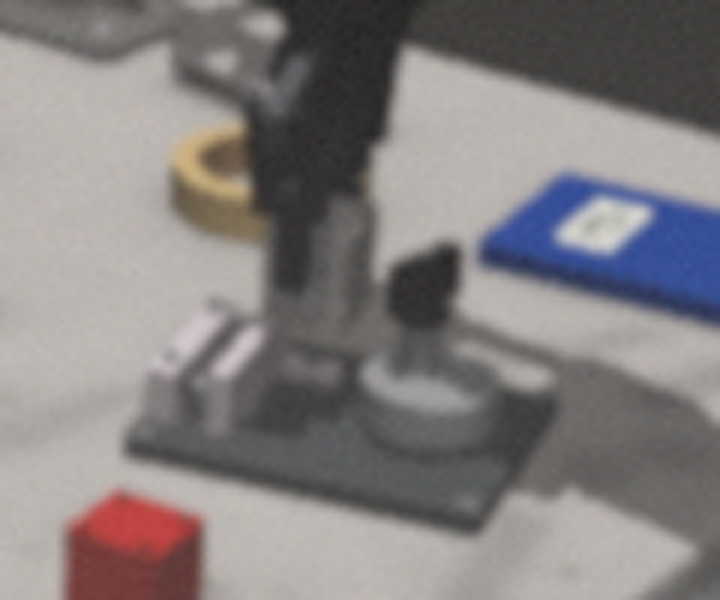

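The scene view shows the held block above the nest, between the jaw (crop (235,370)) and the cam (430,400). I'll lower it in steps.

Emit:
apply_moves:
  plan:
    - [[0.0014, 0.0015, 0.008, 0, 0, 0, 1], [0.0014, 0.0015, 0.015, 0, 0, 0, 1], [0.0014, 0.0015, 0.022, 0, 0, 0, 1], [0.0014, 0.0015, 0.029, 0, 0, 0, 1], [0.0014, 0.0015, 0.036, 0, 0, 0, 1], [0.0014, 0.0015, 0.04, 0, 0, 0, 1], [0.0014, 0.0015, 0.04, 0, 0, 0, 1], [0.0014, 0.0015, 0.04, 0, 0, 0, 1]]

```text
time: 6.35
tool_pos: [0.5244, -0.0698, 0.0296]
tcp_rot: [0.426, -3.112, -0.0]
wrist_force: [-0.6, -0.5, -5.8]
width: 0.463
```

```bash
python3 -c "
from h import *
from workcell import read_camera
st();goto(.5265,-.0701,.025,1.8427)
for n,(x,y) in (('scene',(310,180)),):
    im=read_camera(n)
    cv2.imwrite(f'pics/h_{n}.png',cv2.resize(im[y:y+100,x:x+120,::-1],None,fx=6,fy=6,interpolation=cv2.INTER_CUBIC))
"
```

```text
t 6.35 pos [ 0.5244 -0.0698  0.0296] yaw 1.8429 tilt [-0.0011  0.0002] F [-0.6 -0.5 -5.8] T [ 0.01 -0.01  0.04] w 0.463 q [-0.18  0.21  2.09 -0.    0.85 -2.02]
shift [-0.0019 -0.0008  0.0046] turn [ 0.0001 -0.0003  0.0001]
```

View pics/h_scene.png

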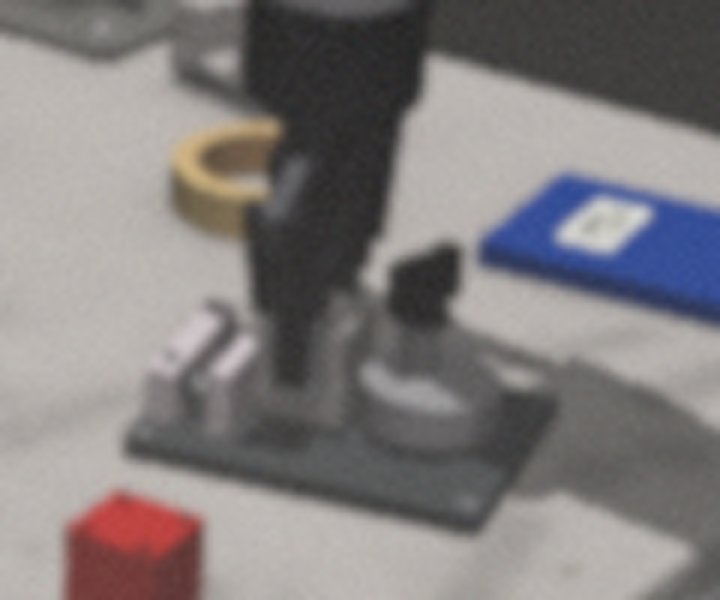

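Emit:
apply_moves:
  plan:
    - [[0, 0, 0, 0, 0, 0, 1], [0, 0, 0.001, 0, 0, 0, 1], [0, 0, 0.002, 0, 0, 0, 1], [0, 0, 0.003, 0, 0, 0, 1], [0, 0, 0.003, 0, 0, 0, 1], [0, 0, 0.003, 0, 0, 0, 1], [0, 0, 0.003, 0, 0, 0, 1], [0, 0, 0.003, 0, 0, 0, 1]]

```text
time: 7.07
tool_pos: [0.5248, -0.0699, 0.0272]
tcp_rot: [-0.426, 3.112, -0.0]
wrist_force: [-0.7, -0.9, -4.8]
width: 0.461
```

```bash
python3 -c "
from h import *
st();goto(.5265,-.0701,.0247,1.8427)"
```

```text
t 7.07 pos [ 0.5248 -0.0699  0.0272] yaw 1.8429 tilt [ 0.0001 -0.    ] F [-0.7 -0.9 -4.8] T [ 0.03 -0.    0.04] w 0.461 q [-0.18  0.21  2.09 -0.    0.84 -2.02]
shift [-0.0016 -0.0007  0.0025] turn [-0.  0.  0.]
```

Emit:
apply_moves:
  plan:
    - [[-0.001, -0.0005, 0.001, 0, 0, 0, 1], [-0.001, -0.0005, 0.0017, 0, 0, 0, 1], [-0.001, -0.0005, 0.0022, 0, 0, 0, 1], [-0.001, -0.0005, 0.0027, 0, 0, 0, 1], [-0.001, -0.0005, 0.0027, 0, 0, 0, 1], [-0.001, -0.0005, 0.0027, 0, 0, 0, 1], [-0.001, -0.0005, 0.0027, 0, 0, 0, 1], [-0.001, -0.0005, 0.0027, 0, 0, 0, 1]]

```text
time: 7.73
tool_pos: [0.526, -0.0701, 0.0247]
tcp_rot: [-0.426, 3.112, -0.0]
wrist_force: [-2.0, -0.1, 0.1]
width: 0.459
```

```bash
python3 -c "
from h import *
st();goto(.5265,-.0701,.0247,1.8427)"
```

```text
t 7.73 pos [ 0.526  -0.0701  0.0247] yaw 1.8429 tilt [ 0.0002 -0.0001] F [-2.  -0.1  0.1] T [0.1  0.34 0.01] w 0.459 q [-0.18  0.22  2.09 -0.    0.84 -2.02]
shift [-0.0005 -0.0001  0.    ] turn [-0.      0.      0.0001]
```

The block is on the plate: the wrist z force dropped by its weight. I'll slide it gently towards the end stop, watching the force.

Emit:
apply_moves:
  plan:
    - [[0, -0.001, 0, 0, 0, 0, 1], [0, -0.0015, 0, 0, 0, 0, 1], [0, -0.002, 0, 0, 0, 0, 1], [0, -0.0025, 0, 0, 0, 0, 1], [0, -0.003, 0, 0, 0, 0, 1], [0, -0.003, 0, 0, 0, 0, 1], [0, -0.003, 0, 0, 0, 0, 1], [0, -0.003, 0, 0, 0, 0, 1]]

```text
time: 8.4
tool_pos: [0.527, -0.0724, 0.0247]
tcp_rot: [-0.426, 3.112, 0.001]
wrist_force: [-1.7, 5.6, 2.9]
width: 0.46
```

```bash
python3 -c "
from h import *
st()
d=readout.read_state()['tool_pos'][:2]-[.5309,-.0730];c,s=np.cos(.2717),np.sin(.2717);print(d@[c,s],d@[-s,c])"
```

```text
t 8.4 pos [ 0.527  -0.0724  0.0247] yaw 1.8426 tilt [0.0005 0.0008] F [-1.7  5.6  2.9] T [1.   0.3  0.01] w 0.46 q [-0.18  0.22  2.08  0.    0.84 -2.03]
-0.003637291933848684 0.0015913843132730856
```

Emit:
apply_moves:
  plan:
    - [[0, -0.0005, 0, 0, 0, 0, 1], [0, -0.001, 0, 0, 0, 0, 1], [0, -0.0015, 0, 0, 0, 0, 1], [0, -0.0015, 0, 0, 0, 0, 1], [0, -0.0015, 0, 0, 0, 0, 1], [0, -0.0015, 0, 0, 0, 0, 1], [0, -0.0015, 0, 0, 0, 0, 1], [0, -0.0015, 0, 0, 0, 0, 1]]

```text
time: 9.07
tool_pos: [0.527, -0.0725, 0.0247]
tcp_rot: [0.425, -3.113, -0.005]
wrist_force: [-1.9, 10.4, 4.3]
width: 0.463
```

```bash
python3 -c "
from h import *
st()
d=readout.read_state()['tool_pos'][:2]-[.5309,-.0730];c,s=np.cos(.2717),np.sin(.2717);print(d@[c,s],d@[-s,c])"
```

```text
t 9.07 pos [ 0.527  -0.0725  0.0247] yaw 1.8421 tilt [-0.0004  0.0029] F [-1.9 10.4  4.3] T [1.83 0.42 0.09] w 0.463 q [-0.19  0.22  2.08  0.    0.84 -2.03]
-0.0036452406229694075 0.0014869274343921298
```

The block is against the end stop (force rises with no motion). That means true y is about 1.5 mm off my estimate. I'll relax y, then feel for the jaw.

Emit:
apply_moves:
  plan:
    - [[0, 0.0015, 0, 0, 0, 0, 1], [-0.001, 0.0015, 0, 0, 0, 0, 1], [-0.0015, 0.0015, 0, 0, 0, 0, 1], [-0.002, 0.0015, 0, 0, 0, 0, 1], [-0.0025, 0.0015, 0, 0, 0, 0, 1], [-0.003, 0.0015, 0, 0, 0, 0, 1], [-0.003, 0.0015, 0, 0, 0, 0, 1], [-0.003, 0.0015, 0, 0, 0, 0, 1]]

```text
time: 9.73
tool_pos: [0.5271, -0.0724, 0.0247]
tcp_rot: [0.426, -3.107, -0.001]
wrist_force: [-9.3, 2.2, 11.5]
width: 0.461
```

```bash
python3 -c "
from h import *
st()
s_=readout.read_state();d=s_['tool_pos'][:2]-[.5309,-.0730];c,s=np.cos(.2717),np.sin(.2717);print(d@[c,s],d@[-s,c],s_['wrist_force'][:2]@[c,s],s_['wrist_force'][:2]@[-s,c])"
```

```text
t 9.73 pos [ 0.5271 -0.0724  0.0247] yaw 1.8432 tilt [-0.0055 -0.    ] F [-9.3  2.2 11.5] T [ 0.42  1.62 -0.01] w 0.461 q [-0.18  0.22  2.08 -0.    0.85 -2.02]
-0.0034863645323650844 0.0015685445502372976 -8.397046200711753 4.599708787331647
```

Emit:
apply_moves:
  plan:
    - [[0, 0, -0.0005, 0, 0, 0, 1], [0, 0, -0.001, 0, 0, 0, 1], [0, 0, -0.001, 0, 0, 0, 1], [-0.001, 0, -0.001, 0, 0, 0, 1], [-0.001, 0, -0.001, 0, 0, 0, 1], [-0.001, 0, -0.001, 0, 0, 0, 1], [-0.001, 0, -0.001, 0, 0, 0, 1], [-0.001, 0, -0.001, 0, 0, 0, 1]]

```text
time: 10.4
tool_pos: [0.5272, -0.0724, 0.0248]
tcp_rot: [0.426, -3.106, -0.001]
wrist_force: [-10.2, 1.0, 7.0]
width: 0.46
```

```bash
python3 -c "
from h import *
from workcell import read_camera
st()
s_=readout.read_state();d=s_['tool_pos'][:2]-[.5309,-.0730];c,s=np.cos(.2717),np.sin(.2717);print(d@[c,s],d@[-s,c],s_['wrist_force'][:2]@[c,s],s_['wrist_force'][:2]@[-s,c])
im=read_camera('scene');x,y=320,210
cv2.imwrite(f'pics/i_scene.png',cv2.resize(im[y:y+70,x:x+90,::-1],None,fx=8,fy=8,interpolation=cv2.INTER_CUBIC))
"
```

```text
t 10.4 pos [ 0.5272 -0.0724  0.0248] yaw 1.8434 tilt [-0.007  -0.0004] F [-10.2   1.    7. ] T [0.11 1.61 0.  ] w 0.46 q [-0.18  0.22  2.08 -0.    0.85 -2.02]
-0.0033823695784397025 0.0015747810183304272 -9.54721378996141 3.7419386246261617
```

View pics/i_scene.png

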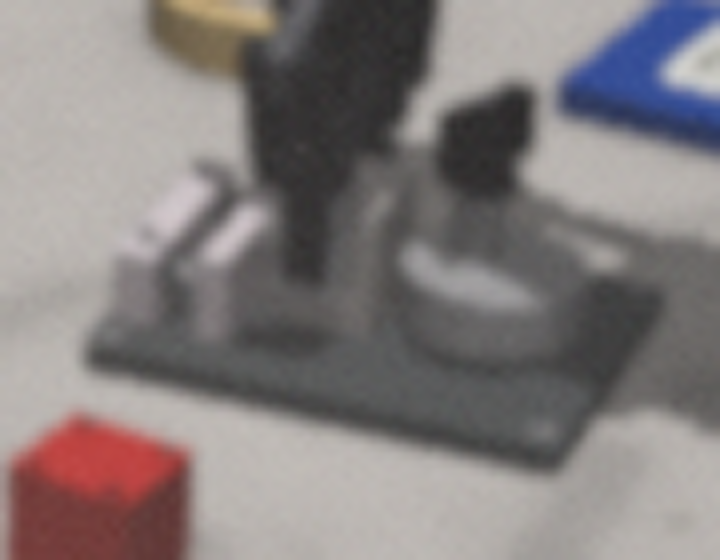

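Emit:
apply_moves:
  plan:
    - [[0.002, 0, 0, 0, 0, 0, 1], [0.003, 0, 0, 0, 0, 0, 1], [0.003, 0, 0, 0, 0, 0, 0.1], [0.003, 0, 0, 0, 0, 0, -0.4], [0.003, 0, 0, 0, 0, 0, -0.4], [0.003, 0, 0, 0, 0, 0, -0.4], [0.003, 0, 0, 0, 0, 0, -0.4], [0.003, 0, 0, 0, 0, 0, -0.4]]

```text
time: 11.12
tool_pos: [0.5284, -0.0731, 0.0259]
tcp_rot: [-0.426, 3.111, -0.001]
wrist_force: [-0.5, 0.2, 1.1]
width: 0.702
```

Emit:
apply_moves:
  plan:
    - [[0, 0, -0.03, 0, 0, 0, -0.4], [0, 0, -0.06, 0, 0, 0, -0.4], [0, 0, -0.09, 0, 0, 0, -0.4], [0, 0, -0.12, 0, 0, 0, -0.4], [0, 0.04, -0.14, 0, 0, 0, -0.4], [0, 0.08, -0.14, 0, 0, 0, -0.4], [0, 0.12, -0.14, 0, 0, 0, -0.4], [0, 0.16, -0.14, 0, 0, 0, -0.4]]

```text
time: 11.78
tool_pos: [0.4849, 0.0826, 0.1668]
tcp_rot: [-0.423, 3.11, -0.0]
wrist_force: [-0.0, 0.4, 0.0]
width: 0.7
```

```bash
python3 -c "
from h import *
from workcell import read_camera
st()
for n,(x,y) in (('top',(330,215)),('scene',(310,200))):
    im=read_camera(n);cv2.imwrite(f'pics/j_{n}f.png',im[:,:,::-1])
    cv2.imwrite(f'pics/j_{n}.png',cv2.resize(im[y:y+90,x:x+100,::-1],None,fx=7,fy=6.5,interpolation=cv2.INTER_CUBIC)) if n=='scene' else cv2.imwrite(f'pics/j_{n}.png',cv2.resize(im[y:y+85,x:x+95,::-1],None,fx=7,fy=7,interpolation=cv2.INTER_CUBIC))
"
```

```text
t 11.78 pos [0.4849 0.0826 0.1668] yaw 1.8414 tilt [0.003  0.0003] F [-0.   0.4  0. ] T [ 0.01 -0.    0.05] w 0.7 q [ 0.12 -0.04  2.06 -0.    1.11 -1.72]
```

View pics/j_top.png

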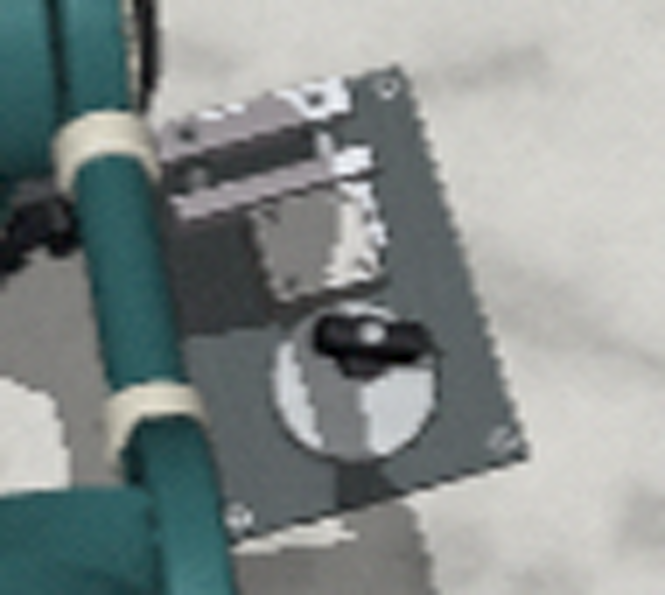

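View pics/j_scene.png

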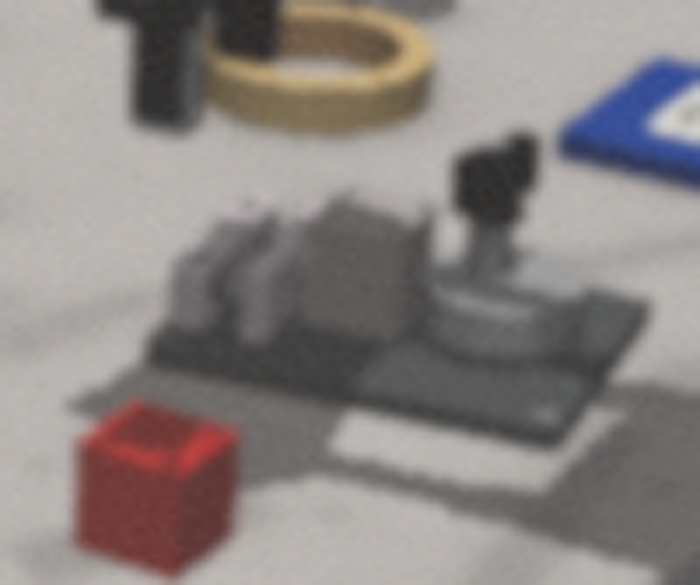

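The block stands home against the jaw and end stop (top crop (320,245)), and the handle's centre dot is at (372,332). Now I'll locate the handle.

```bash
python3 - <<'E'
from h import *
im=cv2.imread("pics/top0.png"); g=cv2.cvtColor(im,6).astype(np.float32)
A=cv2.resize(g[250:280,365:400],None,fx=16,fy=16,interpolation=cv2.INTER_CUBIC)
m=(A<60).astype(np.uint8); c=max(cv2.findContours(m,0,1)[0],key=cv2.contourArea)
print(cv2.minAreaRect(c)); 
cv2.imwrite("pics/k.png",np.clip(A,0,255))
d=(A>120).astype(np.uint8)
p=(np.array([[338,331],[338,338]])+.5)/7-.5+[335,215]
print(onz("top",p,.092))
S=cv2.imread("pics/j_scenef.png"); S=cv2.resize(S[212:250,365:395],None,fx=18,fy=15,interpolation=cv2.INTER_CUBIC)
for ax in ((.4848,-.0884),(.4852,-.0898)):
  for z in (.092,.068): 
    q=(proj("scene",[[*ax,z]])[0]-[365,212]+.5)*[18,15]; cv2.circle(S,tuple(map(int,q)),4,(0,0,255) if ax[0]<.485 else (0,255,0),-1)
cv2.imwrite("pics/k2.png",S)
E
```

```text
((302.947509765625, 234.14520263671875), (141.09820556640625, 287.7742919921875), 89.30972290039062)
[[ 0.48662837 -0.08932922]
 [ 0.48408892 -0.08925211]][ WARN:0@0.377] global loadsave.cpp:1063 imwrite_ Unsupported depth image for selected encoder is fallbacked to CV_8U.
```

View pics/k.png

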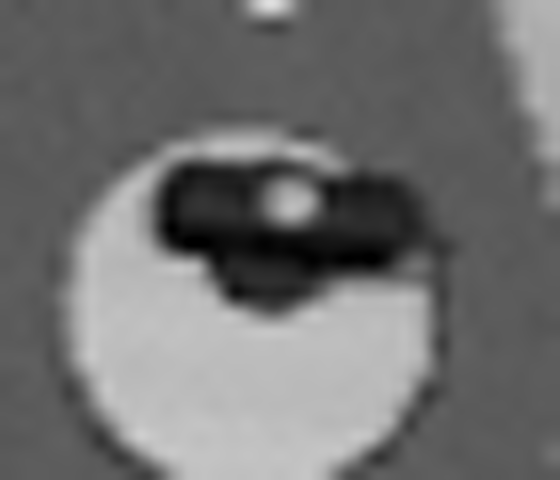

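View pics/k2.png

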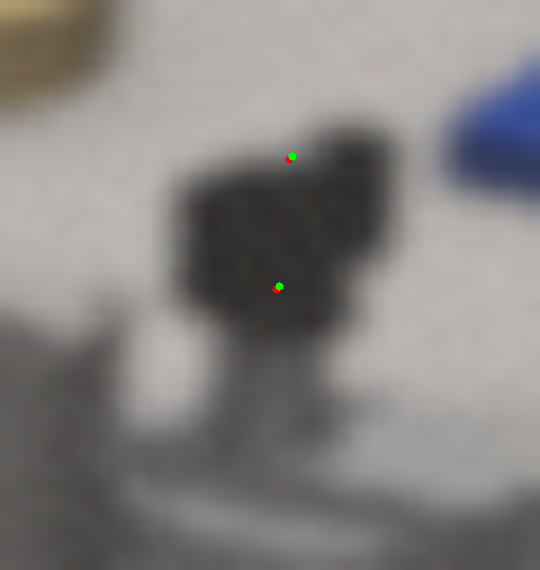

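```bash
python3 -c "
from h import *
goto(.4848,-.0889,.15,-.07)"
```

```text
shift [ 0.0464 -0.1685  0.0155] turn [ 6.000e-04 -4.000e-04  6.106e-01]
```

Emit:
apply_moves:
  plan:
    - [[0.0464, -0.1685, 0.0, 0, 0, 0.61, -0.2], [0.0464, -0.1685, 0.0, 0, 0, 0.61, -0.2], [0.0464, -0.1685, 0.0, 0, 0, 0.61, -0.2], [0.0464, -0.1685, 0.0, 0, 0, 0.61, -0.2], [0.0464, -0.1685, 0.0, 0, 0, 0.61, -0.2], [0.0464, -0.1685, 0.0, 0, 0, 0.61, -0.2], [0.0464, -0.1685, 0.0, 0, 0, 0.61, -0.2], [0.0464, -0.1685, 0.0, 0, 0, 0.61, -0.2]]

```text
time: 12.55
tool_pos: [0.4853, -0.095, 0.1655]
tcp_rot: [1.13, 2.931, -0.001]
wrist_force: [-0.1, 0.6, -0.5]
width: 0.601
```

```bash
python3 -c "
from h import *
st();goto(.4848,-.0889,.15,-.07)"
```

```text
t 12.55 pos [ 0.4853 -0.095   0.1655] yaw 0.8347 tilt [ 0.0002 -0.0006] F [-0.1  0.6 -0.5] T [ 0.03 -0.06  0.02] w 0.601 q [-0.24 -0.03  2.05 -0.    1.11 -1.08]
shift [0.0045 0.0043 0.0155] turn [-0.00e+00  2.00e-04  2.88e-01]
```

Emit:
apply_moves:
  plan:
    - [[0, 0, 0.015, 0, 0, 0.288, -0.2], [0, 0, 0.015, 0, 0, 0.288, -0.2], [0, 0, 0.015, 0, 0, 0.288, -0.2], [0, 0, 0.015, 0, 0, 0.288, -0.2], [0, 0, 0.015, 0, 0, 0.288, -0.2], [0, 0, 0.015, 0, 0, 0.288, -0.2], [0, 0, 0.015, 0, 0, 0.288, -0.2], [0, 0, 0.015, 0, 0, 0.288, -0.2]]

```text
time: 13.22
tool_pos: [0.4853, -0.0943, 0.1505]
tcp_rot: [2.295, 2.144, -0.0]
wrist_force: [-0.4, -0.5, 0.4]
width: 0.602
```

Emit:
apply_moves:
  plan:
    - [[0, 0, 0.015, 0, 0, 0, -0.2], [0, 0, 0.03, 0, 0, 0, -0.2], [0, 0, 0.04, 0, 0, 0, -0.2], [0, 0, 0.04, 0, 0, 0, -0.2], [0, 0, 0.04, 0, 0, 0, -0.2], [0, 0, 0.04, 0, 0, 0, -0.2], [0, 0, 0.04, 0, 0, 0, -0.2], [0, 0, 0.04, 0, 0, 0, -0.2]]

```text
time: 13.88
tool_pos: [0.486, -0.0936, 0.1114]
tcp_rot: [2.288, 2.151, 0.001]
wrist_force: [0.4, 1.4, 0.2]
width: 0.601
```

```bash
python3 -c "
from h import *
from workcell import read_camera
st();goto(.4848,-.0889,.063,-.07)
im=read_camera('scene');x,y=320,190
cv2.imwrite(f'pics/l_scene.png',cv2.resize(im[y:y+80,x:x+100,::-1],None,fx=7,fy=7,interpolation=cv2.INTER_CUBIC))
"
```

```text
t 13.88 pos [ 0.486  -0.0936  0.1114] yaw -0.0619 tilt [ 0.0017 -0.0005] F [0.4 1.4 0.2] T [ 0.03  0.02 -0.05] w 0.601 q [-0.24  0.03  2.1  -0.    1.   -0.18]
shift [ 0.0046 -0.0016  0.0484] turn [0.0006 0.0001 0.0026]
```

View pics/l_scene.png

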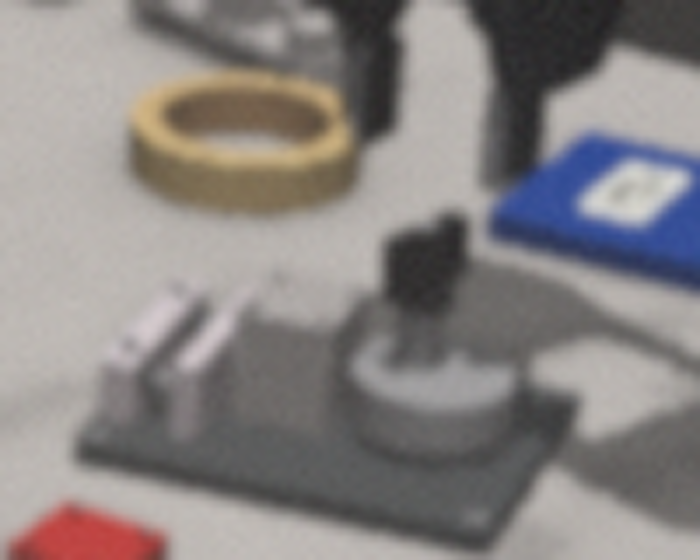

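Emit:
apply_moves:
  plan:
    - [[0.0046, -0.0014, 0.0, 0, 0, 0, -0.2], [0.0046, -0.0014, 0.01, 0, 0, 0, -0.2], [0.0046, -0.0014, 0.02, 0, 0, 0, -0.2], [0.0046, -0.0014, 0.03, 0, 0, 0, -0.2], [0.0046, -0.0014, 0.04, 0, 0, 0, -0.2], [0.0046, -0.0014, 0.048, 0, 0, 0, -0.2], [0.0046, -0.0014, 0.048, 0, 0, 0, -0.2], [0.0046, -0.0014, 0.048, 0, 0, 0, -0.2]]

```text
time: 14.6
tool_pos: [0.4832, -0.0885, 0.0612]
tcp_rot: [-2.288, -2.15, 0.002]
wrist_force: [0.8, -0.1, 0.6]
width: 0.598
```

```bash
python3 -c "
from h import *
from workcell import read_camera
st();goto(.4848,-.0889,.063,-.07)
im=read_camera('scene');x,y=320,190
cv2.imwrite(f'pics/m_scene.png',cv2.resize(im[y:y+80,x:x+100,::-1],None,fx=7,fy=7,interpolation=cv2.INTER_CUBIC))
"
```

```text
t 14.6 pos [ 0.4832 -0.0885  0.0612] yaw -0.062 tilt [-0.0023  0.0006] F [ 0.8 -0.1  0.6] T [ 0.03 -0.03 -0.01] w 0.598 q [-0.23  0.09  2.15  0.    0.9  -0.17]
shift [-0.0003  0.0016 -0.0018] turn [-0.0008 -0.0001  0.0026]
```

View pics/m_scene.png

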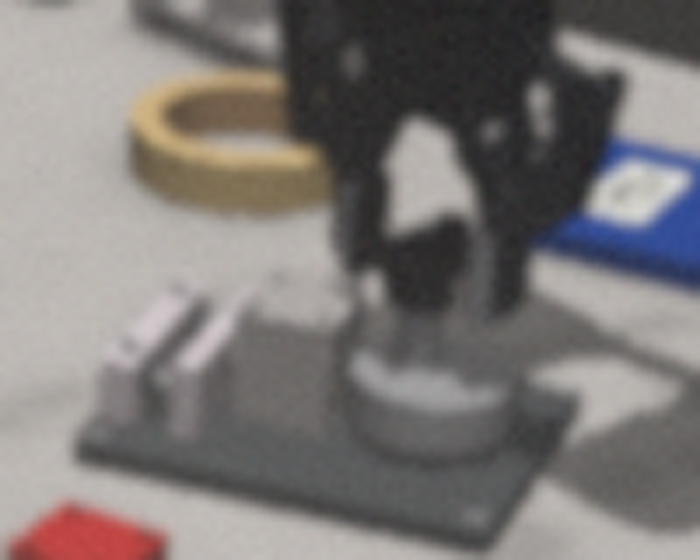

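The bar (crop (428,270)) lies between the fingers. Closing.

Emit:
apply_moves:
  plan:
    - [[0, 0.001, -0.002, 0, 0, 0, 0.3], [0, 0.001, -0.002, 0, 0, 0, 1], [0, 0.001, -0.002, 0, 0, 0, 1], [0, 0.001, -0.002, 0, 0, 0, 1], [0, 0.001, -0.002, 0, 0, 0, 1], [0, 0.001, -0.002, 0, 0, 0, 1], [0, 0.001, -0.002, 0, 0, 0, 1], [0, 0.001, -0.002, 0, 0, 0, 1]]
  force: 60

```text
time: 15.32
tool_pos: [0.4845, -0.0889, 0.0658]
tcp_rot: [-2.288, -2.151, 0.002]
wrist_force: [-6.1, -0.3, 8.6]
width: 0.219
```

```bash
python3 -c "
from h import *
st();goto(.4848,-.0889,.063,-.07)"
```

```text
t 15.32 pos [ 0.4845 -0.0889  0.0658] yaw -0.0616 tilt [-0.0014 -0.0002] F [-6.1 -0.3  8.6] T [ 0.04  1.09 -0.02] w 0.219 q [-0.23  0.09  2.14 -0.    0.91 -0.17]
shift [0.     0.0003 0.0028] turn [-0.0004  0.0001  0.0027]
```

Emit:
apply_moves:
  plan:
    - [[0, 0, 0, 0, 0, 0, 1], [0, 0, 0, 0, 0, 0, 1], [0, 0, 0, 0, 0, 0, 1], [0, 0, 0, 0, 0, 0, 1], [0, 0, 0, 0, 0, 0, 1], [0, 0, 0, 0, 0, 0, 1], [0, 0, 0, 0, 0, 0, 1], [0, 0, 0, 0, 0, 0, 1]]

```text
time: 15.98
tool_pos: [0.4845, -0.0889, 0.0658]
tcp_rot: [-2.288, -2.151, 0.002]
wrist_force: [-5.6, 0.9, 9.1]
width: 0.22
```

```bash
python3 -c "
from h import *
from workcell import read_camera
st()
im=read_camera('scene');x,y=320,190
cv2.imwrite(f'pics/n_scene.png',cv2.resize(im[y:y+80,x:x+100,::-1],None,fx=7,fy=7,interpolation=cv2.INTER_CUBIC))
"
```

```text
t 15.98 pos [ 0.4845 -0.0889  0.0658] yaw -0.0616 tilt [-0.0015 -0.0002] F [-5.6  0.9  9.1] T [0.   1.06 0.  ] w 0.22 q [-0.23  0.09  2.14 -0.    0.91 -0.17]
```

View pics/n_scene.png

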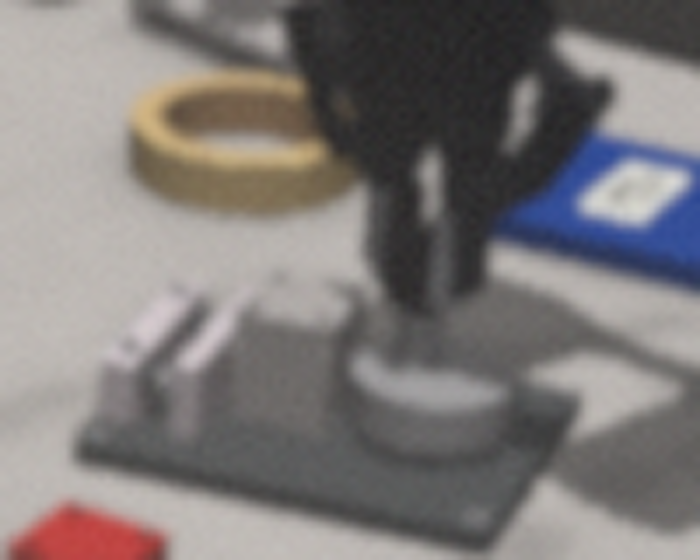

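Opening is stable at about 18.6 mm, wider than the nominal 12 mm, so it probably bears on the hub. I'll turn a first part and check that the handle follows.

Emit:
apply_moves:
  plan:
    - [[0, -0.0015, -0.001, 0, 0, 0.03, 1], [0, -0.0015, -0.001, 0, 0, 0.06, 1], [0, -0.0015, -0.001, 0, 0, 0.09, 1], [0, -0.0015, -0.001, 0, 0, 0.12, 1], [0, -0.0015, -0.001, 0, 0, 0.15, 1], [0, -0.0015, -0.001, 0, 0, 0.18, 1], [0, -0.0015, -0.001, 0, 0, 0.2, 1], [0, -0.0015, -0.001, 0, 0, 0.2, 1]]

```text
time: 16.7
tool_pos: [0.4842, -0.0888, 0.066]
tcp_rot: [2.842, 1.337, 0.002]
wrist_force: [1.4, -1.6, -1.0]
width: 0.218
```

```bash
python3 -c "
from h import *
from workcell import read_camera
st()
im=read_camera('scene');x,y=320,190
cv2.imwrite(f'pics/o_scene.png',cv2.resize(im[y:y+80,x:x+100,::-1],None,fx=7,fy=7,interpolation=cv2.INTER_CUBIC))
"
```

```text
t 16.7 pos [ 0.4842 -0.0888  0.066 ] yaw -0.6915 tilt [ 0.0014 -0.0004] F [ 1.4 -1.6 -1. ] T [ 0.01 -0.08 -0.06] w 0.218 q [-0.23  0.09  2.14 -0.    0.91  0.46]
```

View pics/o_scene.png

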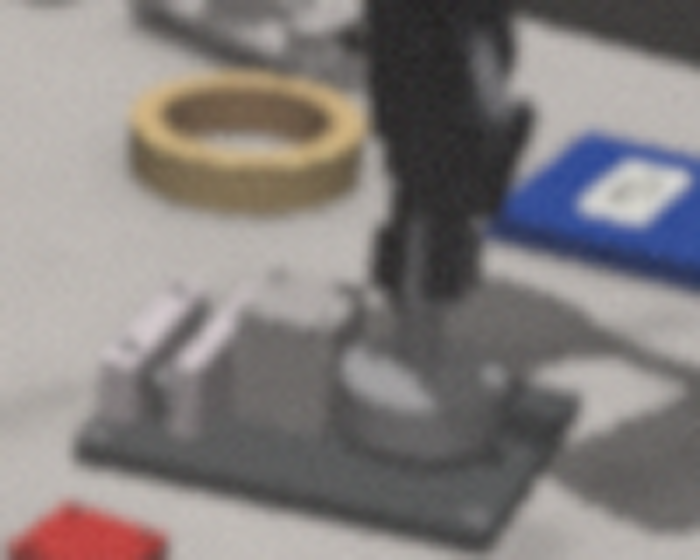

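The disc turned with the hand (left edge moved from crop x 350 to 335, torque about equal to the drag). Continue.

Emit:
apply_moves:
  plan:
    - [[0, 0, 0, 0, 0, 0.03, 1], [0, 0, 0, 0, 0, 0.06, 1], [0, 0, 0, 0, 0, 0.09, 1], [0, 0, 0, 0, 0, 0.12, 1], [0, 0, 0, 0, 0, 0.15, 1], [0, 0, 0, 0, 0, 0.18, 1], [0, 0, 0, 0, 0, 0.19, 1], [0, 0, 0, 0, 0, 0.19, 1]]

```text
time: 17.42
tool_pos: [0.4842, -0.0888, 0.0659]
tcp_rot: [3.109, 0.446, 0.002]
wrist_force: [1.3, -0.3, -0.2]
width: 0.213
```

```bash
python3 -c "
from h import *
st()
"
```

```text
t 17.42 pos [ 0.4842 -0.0888  0.0659] yaw -1.2858 tilt [ 0.0013 -0.0003] F [ 1.3 -0.3 -0.2] T [ 0.07 -0.1   0.12] w 0.213 q [-0.23  0.09  2.14  0.    0.91  1.05]
```

Emit:
apply_moves:
  plan:
    - [[0, 0, 0, 0, 0, 0.02, 1], [0, 0, 0, 0, 0, 0.04, 1], [0, 0, 0, 0, 0, 0.06, 1], [0, 0, 0, 0, 0, 0.08, 1], [0, 0, 0, 0, 0, 0.1, 1], [0, 0, 0, 0, 0, 0.12, 1], [0, 0, 0, 0, 0, 0.132, 1], [0, 0, 0, 0, 0, 0.132, 1]]

```text
time: 18.08
tool_pos: [0.4842, -0.0887, 0.0659]
tcp_rot: [3.135, -0.201, 0.002]
wrist_force: [1.7, 1.4, 2.1]
width: 0.211
```

```bash
python3 -c "
from h import *
from workcell import read_camera
st()
for n,(x,y) in (('top',(330,215)),('scene',(320,190))):
  im=read_camera(n)
  cv2.imwrite(f'pics/p_{n}.png',cv2.resize(im[y:y+80,x:x+100,::-1],None,fx=7,fy=7,interpolation=cv2.INTER_CUBIC))
"
```

```text
t 18.08 pos [ 0.4842 -0.0887  0.0659] yaw -1.6992 tilt [ 0.0011 -0.0004] F [1.7 1.4 2.1] T [ 0.18 -0.14  0.54] w 0.211 q [-0.23  0.09  2.14 -0.    0.91  1.47]
```

View pics/p_scene.png

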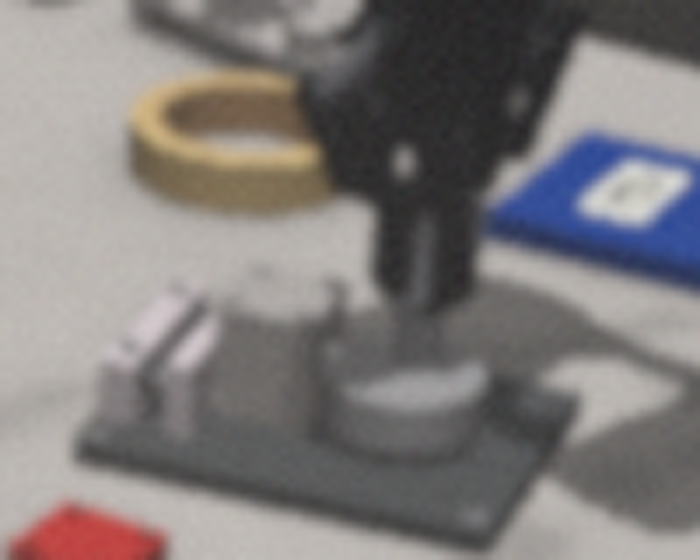

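Torque rose to about 0.5 N m and the jaw has visibly shifted towards its backing block. I'll release, retreat and measure.

Emit:
apply_moves:
  plan:
    - [[0, 0, 0, 0, 0, 0, 0.6], [0, 0, 0, 0, 0, 0, 0.3], [0, 0, 0, 0, 0, 0, 0], [0, 0, 0, 0, 0, 0, -0.2], [0, 0, 0, 0, 0, 0, -0.2], [0, 0, 0, 0, 0, 0, -0.2], [0, 0, 0, 0, 0, 0, -0.2], [0, 0, 0, 0, 0, 0, -0.2]]

```text
time: 18.85
tool_pos: [0.4835, -0.0887, 0.0654]
tcp_rot: [-3.135, 0.206, 0.0]
wrist_force: [0.1, -0.5, -0.3]
width: 0.598
```

Emit:
apply_moves:
  plan:
    - [[0, 0, -0.02, 0, 0, 0, -0.2], [0, 0, -0.04, 0, 0, 0, -0.2], [0, 0, -0.07, 0, 0, 0, -0.2], [0, 0, -0.1, 0, 0, 0, -0.2], [0, -0.04, -0.11, 0, 0, 0, -0.2], [0, -0.08, -0.11, 0, 0, 0, -0.2], [0, -0.12, -0.11, 0, 0, 0, -0.2], [0, -0.16, -0.11, 0, 0, 0, -0.2]]

```text
time: 19.52
tool_pos: [0.5049, 0.0713, 0.1763]
tcp_rot: [-3.134, 0.208, -0.003]
wrist_force: [0.9, -0.2, -0.5]
width: 0.597
```

```bash
python3 -c "
from h import *
from workcell import read_camera
st()
for n,(x,y) in (('top',(330,215)),('scene',(320,190))):
  im=read_camera(n);cv2.imwrite(f'pics/q_{n}f.png',im[:,:,::-1])
  cv2.imwrite(f'pics/q_{n}.png',cv2.resize(im[y:y+82,x:x+100,::-1],None,fx=7,fy=7,interpolation=cv2.INTER_CUBIC))
"
```

```text
t 19.52 pos [0.5049 0.0713 0.1763] yaw -1.7033 tilt [0.0019 0.0002] F [ 0.9 -0.2 -0.5] T [-0.02  0.03 -0.06] w 0.597 q [ 0.09 -0.01  2.01 -0.    1.13  1.79]
```

View pics/q_scene.png

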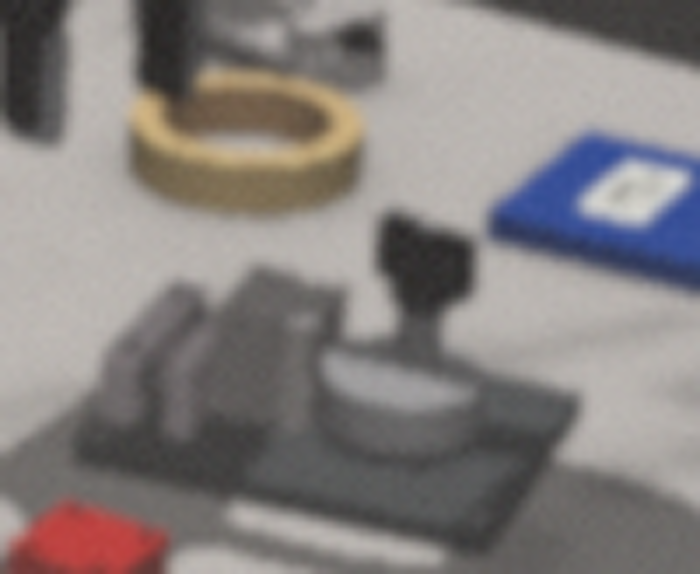

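View pics/q_top.png

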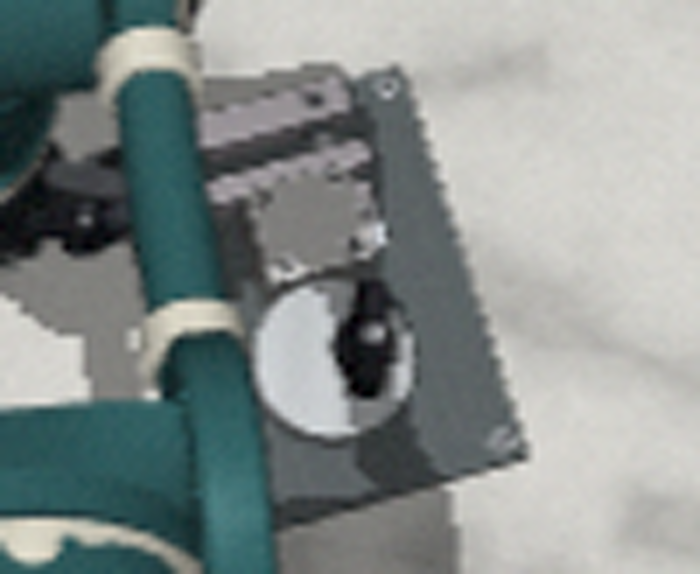

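Emit:
apply_moves:
  plan:
    - [[0, -0.15, 0, 0, 0, 0, -0.2], [0, -0.15, 0, 0, 0, 0, -0.2], [0, -0.15, 0, 0, 0, 0, -0.2], [0, -0.15, 0, 0, 0, 0, -0.2], [0, -0.15, 0, 0, 0, 0, -0.2], [0, -0.15, 0, 0, 0, 0, -0.2], [0, -0.15, 0, 0, 0, 0, -0.2], [0, -0.15, 0, 0, 0, 0, -0.2]]

```text
time: 20.28
tool_pos: [0.5239, 0.2172, 0.1751]
tcp_rot: [3.134, -0.208, -0.001]
wrist_force: [0.4, 0.6, 0.2]
width: 0.596
```

```bash
python3 -c "
from h import *
from workcell import read_camera
st()
for n,(x,y) in (('top',(335,215)),('scene',(320,190))):
  im=read_camera(n);cv2.imwrite(f'pics/r_{n}f.png',im[:,:,::-1])
  cv2.imwrite(f'pics/r_{n}.png',cv2.resize(im[y:y+85,x:x+85,::-1],None,fx=7,fy=7,interpolation=cv2.INTER_CUBIC))
"
```

```text
t 20.28 pos [0.5239 0.2172 0.1751] yaw -1.7031 tilt [-0.0007 -0.0008] F [0.4 0.6 0.2] T [-0.01  0.03 -0.06] w 0.596 q [ 0.35  0.1   1.9  -0.    1.14  2.05]
```

View pics/r_top.png

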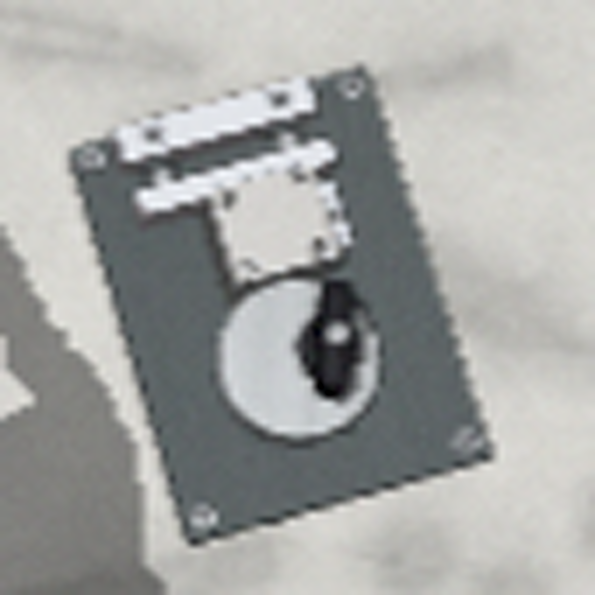

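View pics/r_scene.png

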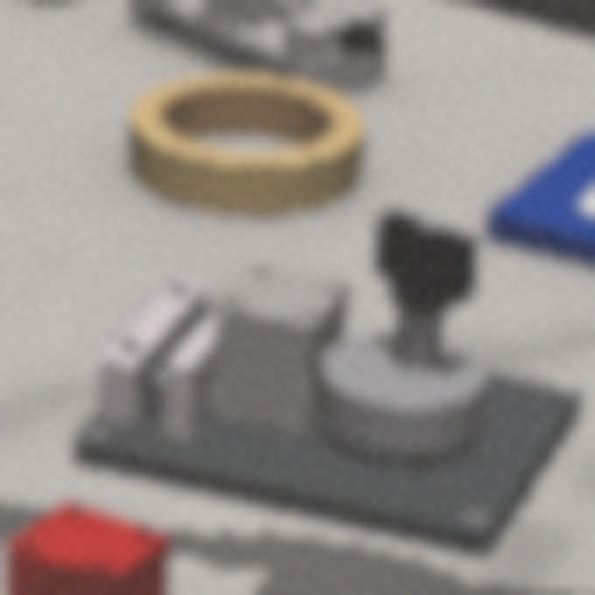

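```bash
python3 - <<'E'
from h import *
a=cv2.cvtColor(cv2.imread("pics/top0.png"),6).astype(np.float32); b=cv2.cvtColor(cv2.imread("pics/r_topf.png"),6).astype(np.float32)
K=8
A=cv2.resize(a[215:300,335:420],None,fx=K,fy=K,interpolation=cv2.INTER_CUBIC);B=cv2.resize(b[215:300,335:420],None,fx=K,fy=K,interpolation=cv2.INTER_CUBIC)
# bright-edge profile along jaw normal; sample columns near left end of jaw & lower edge of jaw (free part)
c,s=np.cos(.2717),np.sin(.2717); o=np.array([.5308,-.0722])
def prof(img,y):  # sample along fixture x at height .042
    xs=np.arange(.012,.060,.00025); P=o+np.outer(xs,[c,s])+y*np.array([-s,c])
    uv=proj("top",np.c_[P,np.full(len(P),.042)]); return xs,cv2.remap(img,uv[:,0].astype(np.float32)[None],uv[:,1].astype(np.float32)[None],cv2.INTER_CUBIC)[0]
def meanp(img,ys): 
    return np.arange(.012,.060,.00025),np.mean([prof(img,y)[1] for y in ys],0)
for ys in (np.linspace(.026,.034,9),np.linspace(-.036,-.034,3)):
    for im in (a,b):
        xs,p=meanp(im,ys); m=xs<.036; q=p[m]; th=(q.max()+q.min())/2; i=np.where(np.diff((q>th).astype(int))!=0)[0]
        print((xs[m][i]*1e3).round(2), round(float(q.max())))
# disc centre: bright disc fit
for im,nm in ((A,'0'),(B,'r')):
    m=((im>150)).astype(np.uint8); 
    cs=cv2.findContours(m,0,1)[0]
for nm,(u,v),ax in (("0",(321,381),0),("r",(299,358),0)):
    w=onz("top",[[(u+.5)/7-.5+335,(v+.5)/7-.5+215]],.038)[0]; d=w-[.4848,-.0889]; print(nm,w,np.linalg.norm(d),"a=",.2717-(np.arctan2(d[1],d[0])-np.pi))
# handle axis bar angle: bar ends r (337,283)-(330,395)
e=onz("top",(np.array([(340,285),(331,393)])+.5)/7-.5+[335,215],.092);d=e[0]-e[1];print("bar dir",np.arctan2(d[1],d[0]))
# block holes
h=onz("top",(np.array([(228,198),(304,172),(321,244),(249,266)])+.5)/7-.5+[335,215],.056);d=h.mean(0)-o;print("blk",d@[c,s],d@[-s,c]);e=np.diff(np.r_[h,h[:1]],axis=0);print((np.arctan2(e[:,1],e[:,0])-.2717)%(np.pi/2))
E
```

```text
[19.25 28.75] 225
[21.75 31.75] 236
[16.   19.   21.75 25.5 ] 93
[20.75 25.5 ] 101
0 [ 0.4777463  -0.08911335] 0.007056926704772122 a= 6.524647679028231
r [ 0.4864117  -0.08120241] 0.007864506707779271 a= 2.0488916004101916
bar dir -0.11184818305570222
blk 0.004104571984712253 -0.0008789430465757892
[0.06027997 1.49816707 0.02573091 1.56986675]
```

Jaw is back about 2.5 to 3 mm, the cam angle is about 1.95 rad, and the block is square at x about +3, y about -1 to 0 mm. The hand is clear. Handing in.

```bash
python3 -c "
from workcell import bot
print(bot.finish_job())"
```

```text
the job is handed in; nothing more can be done
None
```

The ground block is clamped upright in the fixture corner, with its 37 mm side across, and the job is handed in. It took about 20 s of robot time. I seated the block by feel against the end stop and jaw, then turned the T-handle clockwise by about 1.64 rad and took the hand off.

**Last checks (top camera, hand clear):**

| Check | Measured | Allowed |
|---|---|---|
| Jaw pushed back | 2.5–3.0 mm | 1.5–6 mm |
| Cam angle | 1.95 rad from the bar, 2.05 rad from the disc centre (both rough) | about 1.97 rad expected |
| Block across the jaw (x) | about +3 to +4 mm | -3 to +8 mm |
| Block along the jaw (y) | about -1 to 0 mm | -4 to +4.5 mm |
| Block squareness | about 0.003 rad on average | 0.06 rad |

- **Contact force:** I did not measure it directly. Given the spring figures, a jaw push of this size means about 8.5 N.
- **Bystanders:** the arm never touched the V-block, coupling, spanner nut or collet. I did not re-measure where they stand.

**Disagreements:**
- My camera estimate of the fixture was about 1.5 mm off along the jaw and about 3.5 mm off across it, measured at the hand. I corrected for the first by feel. The second includes how the block sat in the grip.
- The closed gripper on the handle read about 18.6 mm, not the 12 mm bar thickness, and I did not find out why. The handle still followed the hand throughout.
- The individual block edge angles scattered by up to 0.07 rad, so the squareness figure rests on their average.

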